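Load a carton and feed it along the fence under the guard hood

TASK

At the packing bench, tip all six red knobs from the green scoop into the open carton and stand the scoop upright back on the bench. Then take the push stick from its blue dock, press the carton sideways with it until its side lies flat against the aluminium fence, and feed it along the fence, kept against it, under the clear hood until it meets the stop. Move the carton only with the stick, never with the gripper, put the stick back standing in its dock and let go, and leave the tape roll, the jar and the closed box alone.

Things in the scene. Friction and masses are not known exactly. Their poses are not given: they have to be found in the camera images.
- station: Fixed feed station (turned up to 5 degrees). Origin at bench level on the fence's face (x = 0) in the plane of the hood's mouth (y = 0). The aluminium fence, 45 mm high, 20 thick, runs along y from +220 to -270 mm; its face looks to -x. The carton slides along it on the bare bench at x < 0 in the -y direction. A reader box stands behind the fence: x 50 to 100, y -95 to -165, 160 mm high.
- hood_mouth (a point): Middle of the lower edge of the hood's mouth (yellow bar): station frame x = -42, y = 0, z = 103 mm. The clear hood covers station y = 0 to -260, x = -130 to +45 mm; underside 103 mm above the bench, top 121 mm. One 18 mm post at x = -124, y = -250 mm carries its near far corner.
- home (a point): Where the carton's centre is when home: against fence and stop, at station x = -55, y = -155, z = 32.5 mm, so its rear ends 90 mm inside the hood. The stop is a grey plate 45 mm high across the lane, its face at y = -220 mm.
- carton_mid (a point): Centre (32.5 mm above its underside) of the open-topped cardboard carton, 110 mm (its x, across the lane) by 130 mm (its y, along the lane) by 65 mm high, walls 4 mm, about 160 g. It starts empty on the bench before the hood, 15 to 45 mm off the fence, turned up to 10 degrees. Its axes are nearly those of the station.
- stick: Push stick, 220 g. Origin: underside of its sole, mid-length. Wooden sole 110 mm long (x -55 to +55), 46 wide (y), 24 high; its front end, at x = +55, is a flat black rubber nose 36 mm high. An orange handle plate, 16 mm thick, 50 wide (y), 125 long, rises from x = -45, z = 20 and leans back to -x at 35 degrees from vertical, top at x = -117, z = 122. Starts in its dock, nose to about world -y.
- stick_grip (a point): Grip point in the middle of the stick's handle plate, 85 mm up along it: stick frame x = -93.8, y = 0, z = 89.6 mm. Pinch the plate through its 16 mm thickness, the fingers pointing along it (down and 35 degrees forward to +x). Axes as stick.
- dock: Blue dock of the push stick, an open tray fixed to the bench, 150 mm (x) by 76 mm (y), rim 16 mm high, walls 5 mm, inner floor 5 mm above the bench. Origin: centre of its underside. The stick stands in it with its own origin 5 mm above the dock's and the same x direction (world -y, up to 14 degrees off).
- scoop: Green open-fronted scoop, 140 g. Origin on its underside below the handle bar; 136 mm long (x -75 to +61), 70 wide, walls 48 high, 4 thick. Its mouth faces its own -x (about world -y, turned up to 29 degrees); the floor is flat, but before x = -35 it rises at 18 degrees to the lip at x = -75, z = 17. The loose knobs in it roll out when tipped mouth-down by over 30 degrees; 45 empties it.
- scoop_grip (a point): Centre of the scoop's black handle bar, 85 mm above its underside at x = 0, y = 0 of its frame. The bar runs along y, 20 mm thick (x), 18 mm high, 62 mm free between the side straps; open space below it down to the knobs (tops at 32 mm). Axes as scoop.
- knob0_mid (a point): Centre of a red ball knob, diameter 28 mm, 20 g; starts in the scoop.
- knob1_mid (a point): Centre of a red ball knob, diameter 28 mm, 20 g; starts in the scoop.
- knob2_mid (a point): Centre of a red ball knob, diameter 28 mm, 20 g; starts in the scoop.
- knob3_mid (a point): Centre of a red ball knob, diameter 28 mm, 20 g; starts in the scoop.
- knob4_mid (a point): Centre of a red ball knob, diameter 28 mm, 20 g; starts in the scoop.
- knob5_mid (a point): Centre of a red ball knob, diameter 28 mm, 20 g; starts in the scoop.
- tape_mid (a point): Bystander: centre of a yellow tape roll lying flat, outer diameter 80 mm, 48 mm high. Leave alone.
- jar_mid (a point): Bystander: centre of a jar, diameter 68 mm, 100 mm high. Leave alone.
- box_mid (a point): Bystander: centre of a closed cardboard box 90 x 120 x 60 mm high. Leave alone.
Not all that is in view belongs to the job. What is shaped like the stick but purple is not meant.

How it is judged:
By the outcome, as a careful person would: the job done as asked, in the order asked, and still so for the second after the job is handed in, with the robot touching nothing.
It also fails if it takes over 72 s, if anything falls off the work surface, if the arm or the gripper's body presses on something with over 40 N, if the wrist force passes 120 N, or if a joint passes its speed limit or range.

ROBOT

A 6-joint arm with a two-finger parallel gripper is mounted at the origin on the work surface. World frame = base frame: x ahead of the robot, y to its left, z up, the work surface at z = 0. Lengths are in mm, angles in rad, forces in N, time in s.
With the tool pointing down it reaches from about 275 to 825 mm from the base axis. Payload 5.2 kg.
Tool frame: the origin (TCP) lies at the very end of the fingers, on their centre line; the grasp point (between the pads) lies 19 mm behind it; z points along the fingers, y is the direction in which the jaws open and shut (so a half turn about z gives the same grasp; the last joint's range is limited). The gripper opens to 93 mm and grips with 3 to 60 N. Pads are 15 mm wide; open, the fingers measure 128 mm over their backs; the gripper's body (75 mm by 188 mm) begins 65 mm behind the grasp point.
Start: joints at [-1.424, 0.259, 1.535, -0, 1.348, -0.203], TCP at [188.511, -516.69, 218.653] pointing down, gripper open.
Joint ranges: [-3.14, 3.14], [-0.91, 2.08], [0.19, 2.58], [-1.22, 4.36], [0.22, 2.71], [-3.12, 3.12]. Speed limits (rad/s): [2.57, 2.57, 3.14, 3.14, 3.14, 3.14].

INTERFACE

Orientations are given as [roll, pitch, yaw] about the fixed x, y, z axes, in that order (R = Rz(yaw) Ry(pitch) Rx(roll)).
In Python, from bench import robot gives the robot as it stands. The module is installed in compiled form; this text tells all that it offers. Calls block until the motion is done:
- robot.move_ptp(position, orientation): joint-space move of the TCP to a pose.
- robot.move_linear(position, ori=None, speed=150, f_stop=None): straight line of the TCP; ori=None keeps the orientation; speed is the mean speed in mm/s. With f_stop (N) it stops when the force on the tool has changed by that much, and returns True; else False.
- robot.move_j(angles): joint-space move.
- robot.move_gripper(opening): opening from 0.0 (shut) to 1.0 (fully open); the grip force is fixed at half the most; returns when the fingers have stopped.
- robot.sleep(seconds).
- robot.inverse_kinematics(position, orientation): joint angles nearest the present ones, or None.
- robot.get_image(name): name is "side" or "top" or "wrist"; returns a dict with "img" (480x640x3 uint8, blue, green, red), "fovy" (degrees; the focal length in pixels is half the picture's height over the tangent of half this angle, whatever the lens; pixels are square), "cx", "cy" (the principal point, pixels), "eye" and "orientation" of the camera in the world. Camera axes: x right, y down, z forward; pixel columns grow to the right and rows downward; lengths in mm; the calibration is good to about 2 mm. A picture is of the moment at which its call begins. There is no depth.
A pose or a line that the arm cannot do raises robot.MotionError and nothing moves.
- robot.hand_in(): hands the job in, once; it reports no verdict.
Readings, each from a call of its own:
- robot.current_t(): time.
- robot.current_qpos(): joint angles.
- robot.current_joint_vel(): joint speeds.
- robot.current_joint_efforts(): joint torques, N m.
- robot.current_tcp_pos(): TCP position.
- robot.current_eef_rot(): TCP orientation.
- robot.current_contact_force(): force on the tool from outside, world axes, zero at the start.
- robot.current_ft_torque(): the same for the moment, N m.
- robot.current_gripper_width(): opening from 0.0 (shut) to 1.0 (fully open).
Only numpy, scipy, OpenCV 4.12 (cv2) and the standard library are available. Lean on these libraries where they do the work, as an engineer would, in place of code of your own. Each camera call takes 0.05 s, during which the arm holds its last target.

## Working session

There is one attempt and no reset: what is moved stays moved. The work goes in short steps, each a Python script; the robot and the scene stay as the last script left them, time stands still between calls to the robot, and variables do not carry over. Pictures are saved under pics/ and viewed, and the job is handed in when it is done.

```bash
ls; mkdir -p pics
python3 - <<'E'
from bench import robot
import cv2
for n in ["side","top","wrist"]:
    d=robot.get_image(n); cv2.imwrite(f"pics/{n}0.png",d["img"])
    print(n,{k:v for k,v in d.items() if k!="img"})
print(robot.current_t(),robot.current_eef_rot())
E
```

```text
pics
side {'fovy': 47.96383222716374, 'cx': 318.2827053397187, 'cy': 239.87902777364152, 'eye': array([ 53.73593816, 656.10443187, 847.24032518]), 'orientation': array([-2.31051812e+00, -7.08782466e-04, -2.51232994e+00])}
top {'fovy': 44.5216321585525, 'cx': 315.2172367589002, 'cy': 235.3264370726141, 'eye': array([ 435.34431615,   -2.64773381, 1394.5608165 ]), 'orientation': array([-3.06955519,  0.00707922, -1.57338366])}
wrist {'fovy': 61.34736965427378, 'cx': 317.08108305953687, 'cy': 238.66793902142564, 'eye': array([ 258.60995695, -491.05855938,  383.62253657]), 'orientation': array([ 2.86608686e+00,  7.00077997e-04, -1.22221298e+00])}
0.15 [-3.14019167e+00 -2.46650662e-04  3.49771877e-01]
```

View pics/top0.png

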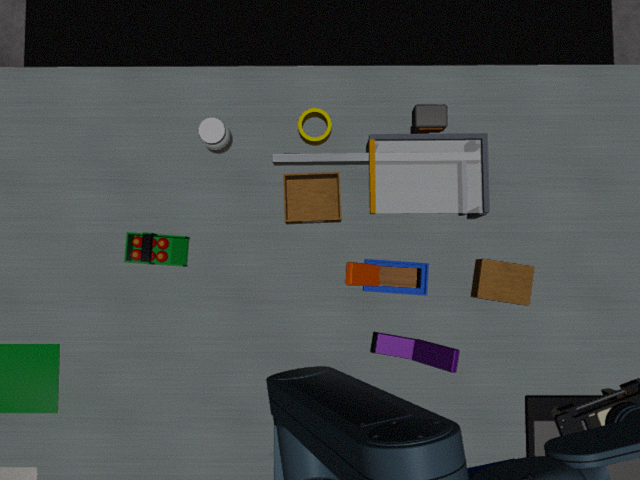

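View pics/side0.png

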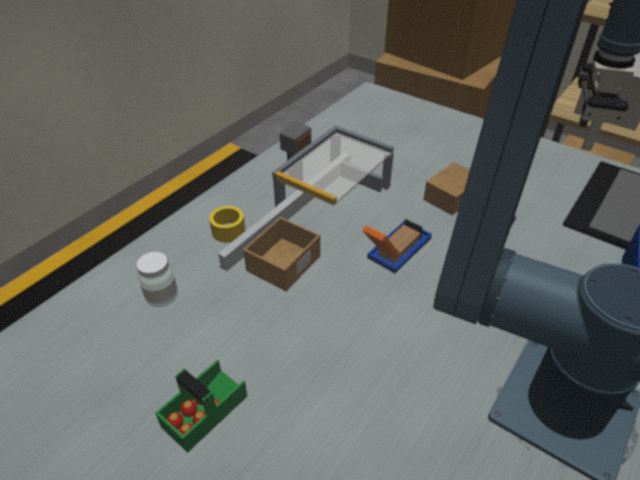

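View pics/wrist0.png

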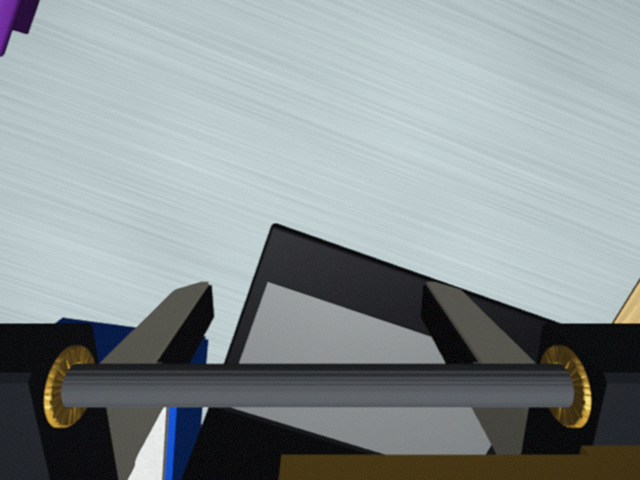

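The top view shows every object: the scoop near (157,249), the carton (312,198), the fence and hood (270–490,150–215), the dock and stick (395,277), and the purple decoy (415,350). Next I'll enlarge the parts that matter.

```bash
cat > h.py <<'E'
import numpy as np, cv2
from scipy.spatial.transform import Rotation as Rn
def cam(d):
    f=240/np.tan(np.radians(d["fovy"])/2)
    return f,d["cx"],d["cy"],np.array(d["eye"]),Rn.from_euler("xyz",d["orientation"]).as_matrix()
def ray(d,u,v,z):
    f,cx,cy,e,R=cam(d); r=R@np.array([(u-cx)/f,(v-cy)/f,1]); return e+r*(z-e[2])/r[2]
def proj(d,p):
    f,cx,cy,e,R=cam(d); q=R.T@(np.array(p,float)-e); return np.array([cx+f*q[0]/q[2],cy+f*q[1]/q[2]])
def rpy(R): return Rn.from_matrix(R).as_euler("xyz")
E
cat > crop.py <<'E'
import cv2
def crop(src,out,x0,y0,x1,y1,s):
    im=cv2.imread(src)[y0:y1,x0:x1]; im=cv2.resize(im,None,fx=s,fy=s,interpolation=cv2.INTER_CUBIC)
    for x in range((x0+9)//10*10,x1,10):
        cv2.line(im,((x-x0)*s,0),((x-x0)*s,6 if x%50 else 14),(255,255,0),1)
        if x%20==0: cv2.putText(im,str(x),((x-x0)*s,24),0,.35,(255,255,0),1)
    for y in range((y0+9)//10*10,y1,10):
        cv2.line(im,(0,(y-y0)*s),(6 if y%50 else 14,(y-y0)*s),(255,255,0),1)
        if y%20==0: cv2.putText(im,str(y),(16,(y-y0)*s+4),0,.35,(255,255,0),1)
    cv2.imwrite(out,im)
E
python3 - <<'E'
from crop import crop
crop("pics/top0.png","pics/c_scoop.png",110,215,210,285,8)
crop("pics/top0.png","pics/c_cart.png",260,120,390,230,6)
crop("pics/top0.png","pics/c_dock.png",330,245,450,310,6)
crop("pics/top0.png","pics/c_hood.png",360,90,500,225,5)
crop("pics/side0.png","pics/s_scoop.png",140,350,260,460,6)
crop("pics/side0.png","pics/s_dock.png",340,190,450,280,6)
E
```

```text
(no output)
```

View pics/c_scoop.png

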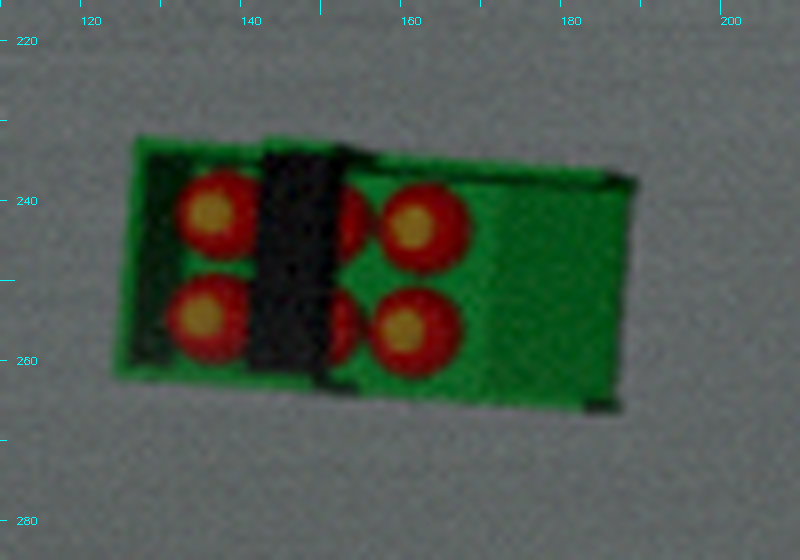

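View pics/c_cart.png

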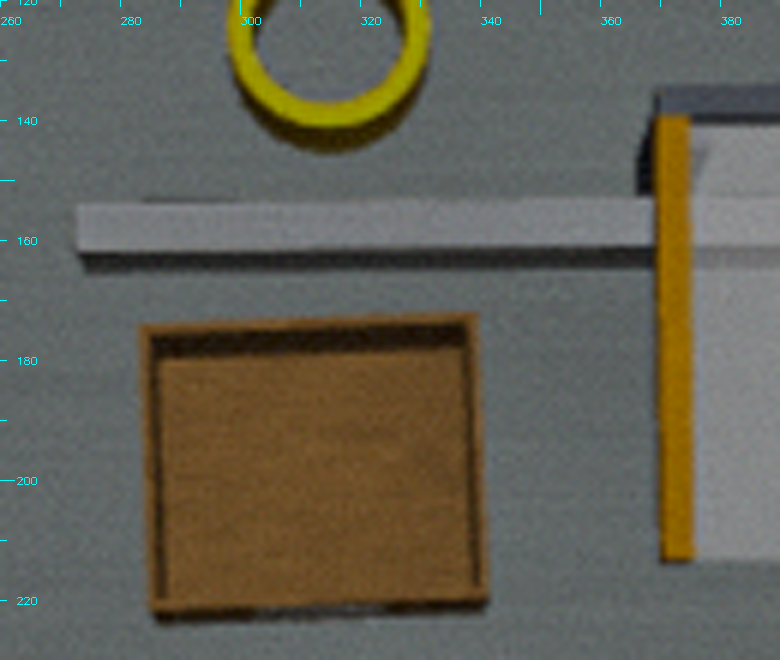

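View pics/c_dock.png

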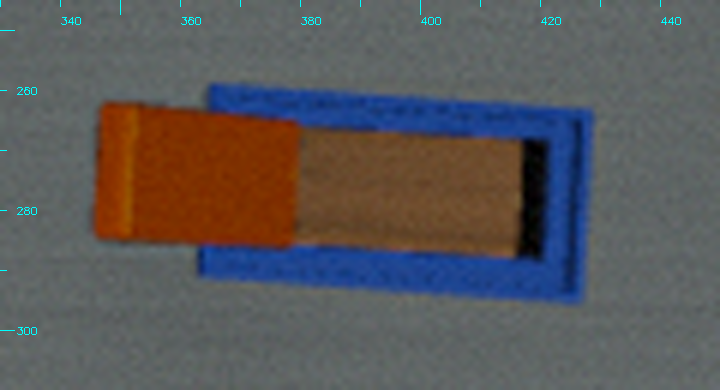

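View pics/c_hood.png

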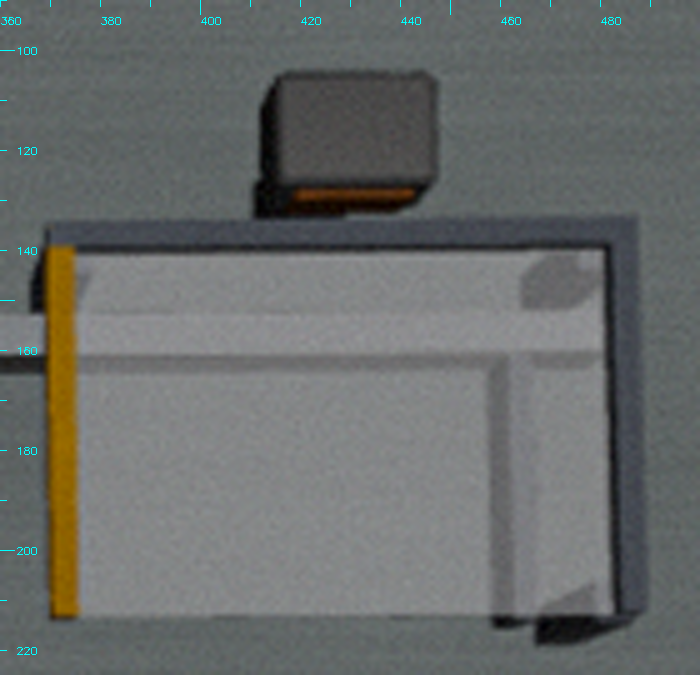

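View pics/s_scoop.png

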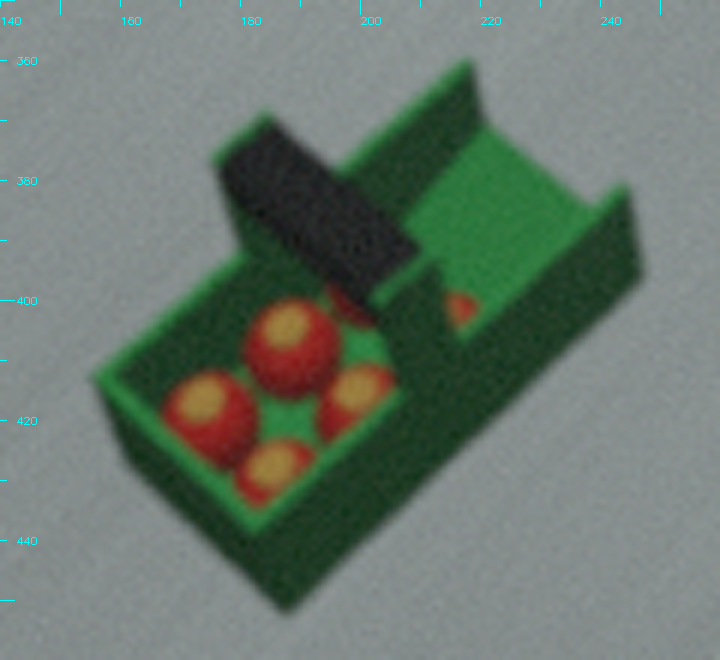

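View pics/s_dock.png

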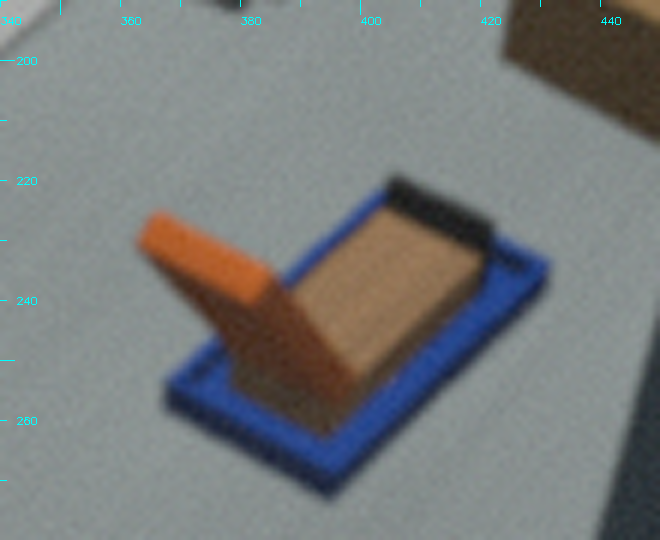

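```bash
cat > fit.py <<'E'
import numpy as np, pickle
from h import *
from scipy.optimize import least_squares
from bench import robot
D={n:robot.get_image(n) for n in["top","side"]}
def fit(pts,g,z0=0):
    def res(q):
        c,s=np.cos(q[2]),np.sin(q[2]); o=[]
        for n,m,uv in pts:
            p=[q[0]+c*m[0]-s*m[1],q[1]+s*m[0]+c*m[1],m[2]+z0]; o+=list(proj(D[n],p)-uv)
        return np.array(o)
    r=least_squares(res,g,x_scale=[1,1,.01]); return r.x,np.round(r.fun.reshape(-1,2),1)
T=lambda m,uv:("top",m,uv); S=lambda m,uv:("side",m,uv)
if __name__=="__main__":
    sets=dict(
    scoopT=([T((61,-35,48),(127.1,231.9)),T((61,35,48),(124.4,261.9)),T((-75,-35,48),(189.4,237.5)),T((-75,35,48),(186.9,266)),T((0,0,94),(146.9,247.3))],(480,400,1.6)),
    scoopS=([S((61,-35,48),(156.2,412.5)),S((61,35,48),(182.5,438.3)),S((-75,-35,48),(218.3,360.3)),S((-75,35,48),(244.2,381.2)),S((61,35,0),(188,451.7))],(480,400,1.6)),
    carton=([T((55,65,65),(283.3,174.3)),T((55,-65,65),(339.3,172.2)),T((-55,-65,65),(341.2,220)),T((-55,65,65),(285.3,221.7))],(550,0,0)),
    station=([T((0,220,45),(273,161.7)),T((20,220,45),(273,154)),T((0,0,45),(369.2,161.2)),T((-130,0,121),(370.3,213.3)),T((-60,-220,45),(462,180))],(600,0,0)),
    dockT=([T((-75,38,16),(364.7,259)),T((75,38,16),(428.7,263.3)),T((75,-38,16),(427,295.3)),T((-75,-38,16),(363,290.3))],(400,-200,-1.6)),
    stickT=([T((55,23,41),(421.2,268.3)),T((55,-23,41),(420.5,288)),T((-123.6,25,122.4),(347.2,262)),T((-123.6,-25,122.4),(345.8,284.2)),T((-110.4,25,131.6),(353,263)),T((-110.4,-25,131.6),(351.7,284.5))],(400,-200,-1.6)),
    stickS=([S((55,23,41),(405.8,219.2)),S((55,-23,41),(422.5,228)),S((-110.4,25,131.6),(366.7,225.3)),S((-123.6,25,122.4),(363,230)),S((-110.4,-25,131.6),(385.8,235.3)),S((-123.6,-25,122.4),(382.5,240.5))],(400,-200,-1.6)),
    )
    for k,(p,g) in sets.items():
        x,f=fit(p,g); print(k,np.round(x[:2],1),round(np.degrees(x[2]),2),f.tolist())
E
python3 fit.py
python3 - <<'E'
from crop import crop
crop("pics/side0.png","pics/s_hood.png",220,110,400,270,4)
crop("pics/side0.png","pics/s_cart.png",210,200,340,300,6)
E
```

```text
scoopT [502.3 378.8] 85.53 [[1.8, -0.1], [1.5, 0.2], [-2.0, -1.3], [-2.2, 0.5], [0.9, 0.6]]
scoopS [499.  382.2] 85.69 [[-1.1, -0.4], [0.2, 0.2], [-0.3, -1.4], [1.4, -0.1], [-0.3, 1.3]]
carton [619.2  13. ] 1.94 [[-0.2, -0.1], [0.5, -0.1], [0.5, -0.1], [-0.7, 0.3]]
station [ 708.9 -114.7] 1.54 [[-0.3, 0.9], [-0.5, 0.1], [-2.1, -1.5], [1.8, -1.8], [0.9, 2.4]]
dockT [ 436.5 -181.8] -94.2 [[0.2, -0.5], [0.1, -0.3], [-0.1, 0.2], [-0.2, 0.6]]
stickT [ 436.9 -183.3] -93.63 [[1.1, -0.1], [0.8, 0.2], [-0.7, -0.3], [-0.6, 0.6], [-0.2, -1.1], [-0.2, 0.7]]
stickS [ 432.2 -181.6] -93.43 [[0.4, -0.7], [0.8, -1.2], [-0.6, -0.8], [-1.0, 1.2], [0.7, -0.3], [-0.1, 1.3]]
```

View pics/s_hood.png

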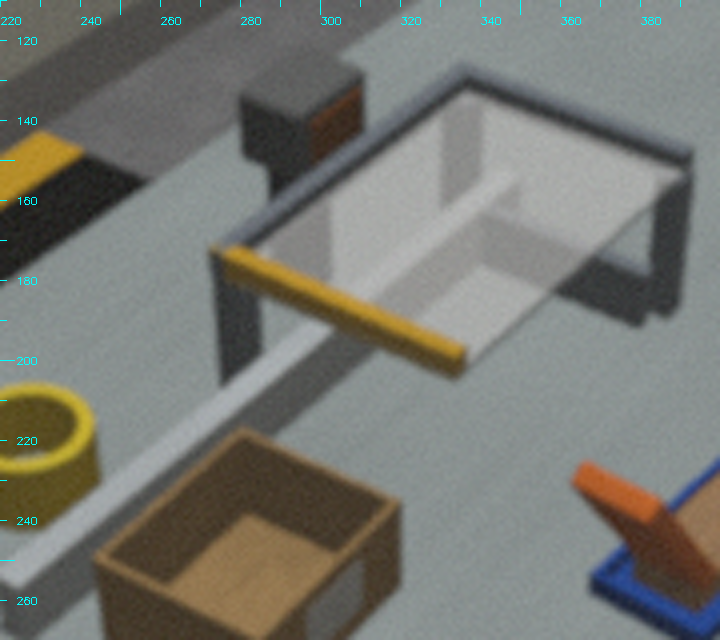

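View pics/s_cart.png

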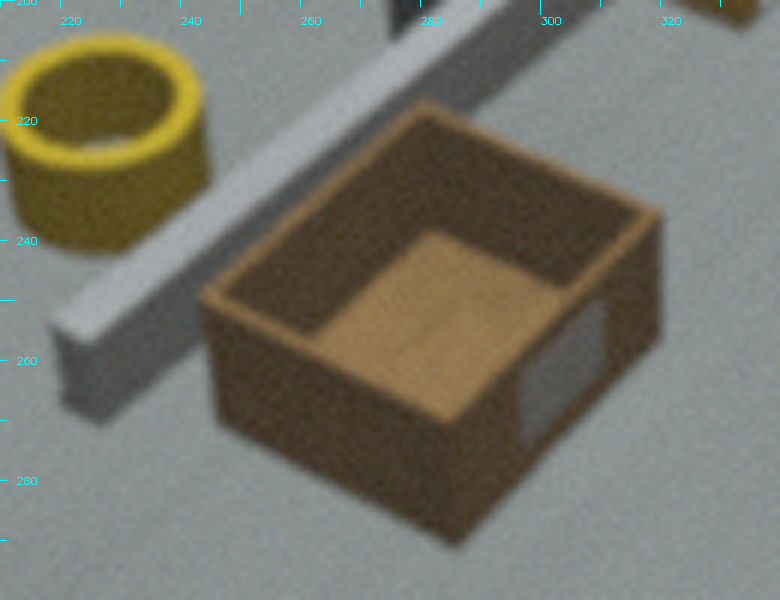

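Run:
```python
from fit import *
t,s=D["top"],D["side"]
P=lambda n,d,u,v,z:print(n,np.round(ray(d,u,v,z),1))
P("fence end face top",t,273,161.7,45);P("fence end back",t,273,154,45);P("fence face @hood",t,369.2,161,45);P("fence face base @hood",t,369.2,164.4,0);P("fence base end",t,274.3,165.2,0)
P("fence face deep (bottom)",t,458,164,0); P("top under hood",t,450,160.4,45)
P("bar lo-left z121",t,370.3,213.3,121);P("bar lo-left z103",t,370.3,213.3,103);P("bar up-left 121",t,369.2,139,121)
P("bar lo right z121",t,375.6,213.3,121)
P("frame far corner",t,488.6,212,121)
P("stop 462 z45",t,462,190,45);P("stop 457.6 z0",t,457.6,190,0)
P("stop bottom-left",t,458.6,215,0)
print("side")
P("fence end face top",s,225.5,257.5,45);P("end back",s,220,253,45);P("fence end bottom",s,226.5,270.5,0)
P("bar end top",s,336,197,121);P("bar end low",s,333.5,205,103);P("bar other top",s,277,172,121);
P("stop bottom near corner",s,381,191.5,0)
P("cart rim",s,280.7,216.7,65);P("cart",s,320,235.3,65);P("cart",s,285.3,270,65);P("cart",s,244,249,65);P("cart base",s,286,291,0)
print("cart top");
for u,v in((283.3,174.3),(339.3,172.2),(341.2,220),(285.3,221.7)):P("",t,u,v,65)
print("scoop bar");P("top",t,146.9,247.3,94)
for a,b in((176,376.5),(184.5,369.5),(210.3,392),(200.5,400)):P("side barcorner",s,a,b,94)
```

```text
fence end face top [705.1 104.6  45. ]
fence end back [723.2 104.6  45. ]
fence face @hood [ 705.8 -119.4   45. ]
fence face base @hood [ 706.6 -123.3    0. ]
fence base end [705.5 105.    0. ]
fence face deep (bottom) [ 706.7 -336.4    0. ]
top under hood [ 706.5 -307.2   45. ]
bar lo-left z121 [ 575.1 -114.2  121. ]
bar lo-left z103 [ 577.1 -115.8  103. ]
bar up-left 121 [ 739.6 -113.3  121. ]
bar lo right z121 [ 575.1 -125.8  121. ]
frame far corner [ 577.1 -371.9  121. ]
stop 462 z45 [ 637.  -333.7   45. ]
stop 457.6 z0 [ 643.7 -334.2    0. ]
stop bottom-left [ 583.6 -335.4    0. ]
side
fence end face top [697.5 106.5  45. ]
end back [716.7 103.3  45. ]
fence end bottom [703.7 104.3   0. ]
bar end top [ 572.3 -122.9  121. ]
bar end low [ 573.3 -115.4  103. ]
bar other top [ 736.2 -119.8  121. ]
stop bottom near corner [ 577.9 -340.2    0. ]
cart rim [672. -50.  65.]
cart [563.4 -51.3  65. ]
cart [558.5  75.4  65. ]
cart [667.7  78.3  65. ]
cart base [560.5  74.7   0. ]
cart top
 [671.8  79.3  65. ]
 [676.1 -49.   65. ]
 [566.1 -52.7  65. ]
 [562.7  74.6  65. ]
scoop bar
top [503.7 380.9  94. ]
side barcorner [532.1 390.   94. ]
side barcorner [530.8 372.5  94. ]
side barcorner [467.  377.8  94. ]
side barcorner [469.3 397.   94. ]
```

```bash
cat > plan.py <<'E'
import numpy as np
from h import *
C35,S35=np.cos(np.radians(35)),np.sin(np.radians(35))
def Rz(d): return Rn.from_euler("z",d,degrees=True).as_matrix()
def Ry(d): return Rn.from_euler("y",d,degrees=True).as_matrix()
def scoop_tool(bar,yaw,th,sg):
    Rs=Rz(yaw)@Ry(th); z=-Rs[:,2]; y=sg*Rs[:,0]; R=np.c_[np.cross(y,z),y,z]
    return np.array(bar,float)+19*z, rpy(R)
def stick_tool(org,yaw,sg,back=0.):
    Rs=Rz(yaw); z=Rs@[S35,0,-C35]; y=sg*(Rs@[C35,0,S35]); R=np.c_[np.cross(y,z),y,z]
    g=np.array(org,float)+Rs@[-93.8,0,89.6]
    return g+(19-back)*z, rpy(R)
def stick_from_tool(p,o,sg):
    R=Rn.from_euler("xyz",o).as_matrix(); z=R[:,2]; y=sg*R[:,1]
    x=S35*z+C35*y; zz=-C35*z+S35*y; Rs=np.c_[x,np.cross(zz,x),zz]
    return np.array(p)-19*z-Rs@[-93.8,0,89.6], Rs
SC=(501.7,382.6); SCY=85.6
E
python3 - <<'E'
from plan import *
from bench import robot
def t(n,po):
    q=robot.inverse_kinematics(*po); print(n, None if q is None else np.round(q,2), np.round(po[0],0))
for sg in(1,-1):
    print("sg",sg)
    t("scoop",scoop_tool((*SC,85),SCY,0,sg))
    t("scoop up",scoop_tool((*SC,200),SCY,0,sg))
    t("carry",scoop_tool((617,60,220),90,0,sg))
    for th in(-30,-50,-55): t(f"tip{th}",scoop_tool((617,45,185),90,th,sg))
    t("dock",stick_tool((435,-182,5),-94,sg))
    t("dock back",stick_tool((435,-182,5),-94,sg,100))
    t("dock up",stick_tool((435,-182,105),-94,sg))
    t("side",stick_tool((475,13,2),0,sg)); t("side up",stick_tool((475,13,90),0,sg))
    t("side end",stick_tool((541,13,2),0,sg))
    t("rear up",stick_tool((651,150,90),-90,sg));t("rear",stick_tool((651,150,2),-90,sg))
    t("feed end",stick_tool((651,-150,2),-90,sg))
E
```

```text
sg 1
scoop [ 0.47  0.53  1.52 -0.    1.09 -1.02] [502. 383.  66.]
scoop up [ 0.47  0.43  1.38 -0.    1.33 -1.02] [502. 383. 181.]
carry [-0.08  0.4   1.38  0.    1.36 -1.65] [617.  60. 201.]
tip-30 [-0.38  0.48  1.46  0.49  1.43 -2.08] [617.  54. 169.]
tip-50 [-0.51  0.6   1.47  0.73  1.6  -2.27] [617.  60. 173.]
tip-55 [-0.54  0.63  1.47  0.78  1.64 -2.31] [617.  61. 174.]
dock [-0.    0.37  1.98 -0.75  1.    2.12] [441. -99.  79.]
dock back [ 0.12  0.28  1.85 -0.64  1.23  2.05] [445. -42. 161.]
dock up [-0.    0.22  1.87 -0.66  1.19  1.94] [441. -99. 179.]
side None [392.  13.  76.]
side up [-0.58 -0.39  2.45  0.56  0.64 -0.96] [392.  13. 164.]
side end [-0.41  0.04  2.47  1.32  0.24 -1.65] [458.  13.  76.]
rear up [ 0.46  0.77  0.99 -0.54  1.66  2.05] [651. 233. 164.]
rear [ 0.46  0.84  1.07 -0.54  1.53  2.13] [651. 233.  76.]
feed end [ 0.05  0.65  1.46 -0.67  1.16  1.94] [651. -67.  76.]
sg -1
scoop [ 0.47  0.53  1.52 -0.    1.09  2.12] [502. 383.  66.]
scoop up [ 0.47  0.43  1.38 -0.    1.33  2.12] [502. 383. 181.]
carry [-0.08  0.4   1.38 -0.    1.36  1.49] [617.  60. 201.]
tip-30 [-0.38  0.48  1.46  0.49  1.43  1.06] [617.  54. 169.]
tip-50 [-0.51  0.6   1.47  0.73  1.6   0.87] [617.  60. 173.]
tip-55 [-0.54  0.63  1.47  0.78  1.64  0.84] [617.  61. 174.]
dock [-0.    0.37  1.98 -0.75  1.   -1.02] [441. -99.  79.]
dock back [ 0.12  0.28  1.85 -0.64  1.23 -1.09] [445. -42. 161.]
dock up [-0.    0.22  1.87 -0.66  1.19 -1.2 ] [441. -99. 179.]
side None [392.  13.  76.]
side up [-0.58 -0.39  2.45  0.56  0.64  2.18] [392.  13. 164.]
side end [-0.41  0.04  2.47  1.32  0.24  1.49] [458.  13.  76.]
rear up [ 0.46  0.77  0.99 -0.54  1.66 -1.09] [651. 233. 164.]
rear [ 0.46  0.84  1.07 -0.54  1.53 -1.01] [651. 233.  76.]
feed end [ 0.05  0.65  1.46 -0.67  1.16 -1.2 ] [651. -67.  76.]
```

```bash
python3 - <<'E'
from plan import *
from bench import robot
import cv2
robot.move_ptp(*scoop_tool((*SC,175),SCY,0,1))
robot.move_linear(scoop_tool((*SC,85),SCY,0,1)[0],speed=120,f_stop=15)
w=robot.get_image("side");cv2.imwrite("pics/side1.png",w["img"])
w=robot.get_image("top");cv2.imwrite("pics/top1.png",w["img"])
w=robot.get_image("wrist");cv2.imwrite("pics/wrist1.png",w["img"])
print(robot.current_t(),robot.current_tcp_pos(),robot.current_contact_force())
E
python3 -c "
from crop import crop
crop('pics/side1.png','pics/s1.png',130,320,270,460,5)"
```

```text
4.7333 [502.35061511 382.9533383   67.09396604] [-0.56767948 -0.13773525 -0.4207736 ]
```

View pics/s1.png

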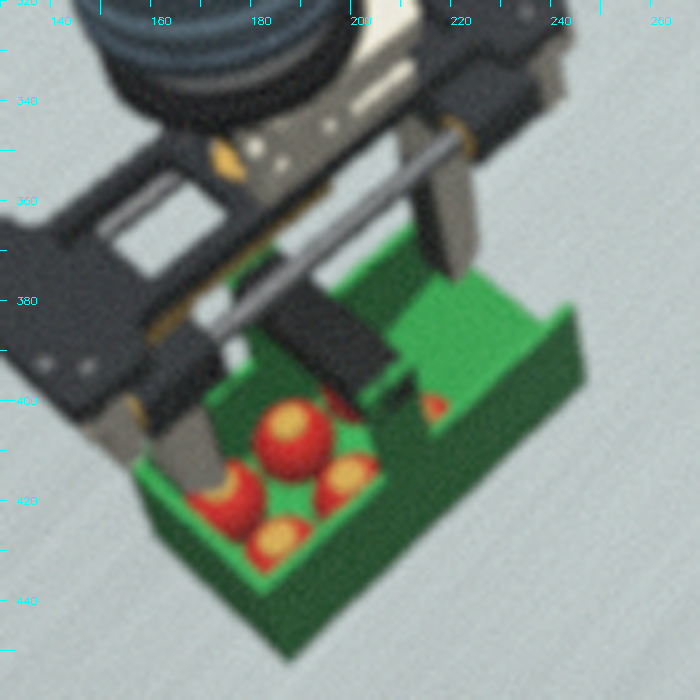

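View pics/wrist1.png

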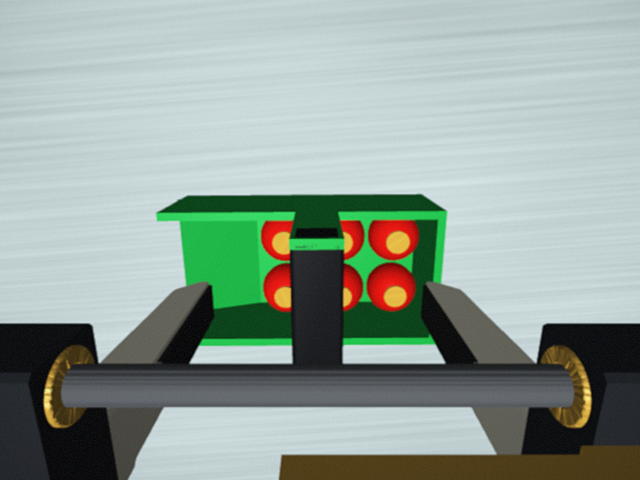

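The fingers straddle the bar evenly: in the wrist view it spans columns 292–342, centred on the 317 axis. Next I'll grip it, lift it and carry it.

```bash
cat > pour.py <<'E'
from plan import *
PY=91.0
def pour_pose(th,cx,lip_y,lz):
    R=Rz(PY)@Ry(th)
    lip=np.array([cx,lip_y,lz]); bar=lip-R@np.array([-75,0,17-85.])
    return scoop_tool(bar,PY,th,1)
E
python3 - <<'E'
from pour import *
from bench import robot
import cv2
for th in (0,-15,-30,-40,-50): 
    p=pour_pose(th,617.5,56,max(80,112-abs(th))); q=robot.inverse_kinematics(*p); print(th,np.round(p[0]),np.round(q,2))
robot.move_gripper(0.0)
print("w",robot.current_gripper_width()*93, robot.current_t())
p0=robot.current_tcp_pos(); robot.move_linear(p0+[0,0,110],speed=150)
print(robot.current_contact_force(), robot.current_t())
for n in("side","wrist"): cv2.imwrite(f"pics/{n}2.png",robot.get_image(n)["img"])
E
```

```text
0 [616. 131. 161.] [ 0.03  0.44  1.41 -0.    1.29 -1.56]
-15 [616. 116. 164.] [-0.15  0.43  1.46  0.27  1.31 -1.81]
-30 [617.  96. 162.] [-0.32  0.48  1.48  0.5   1.39 -2.05]
-40 [617.  82. 166.] [-0.42  0.53  1.48  0.62  1.49 -2.17]
-50 [617.  67. 169.] [-0.5   0.6   1.47  0.73  1.6  -2.27]
w 19.663289479341522 5.8583
[ 0.52028262  0.11219351 -2.41617722] 6.7417
```

View pics/side2.png

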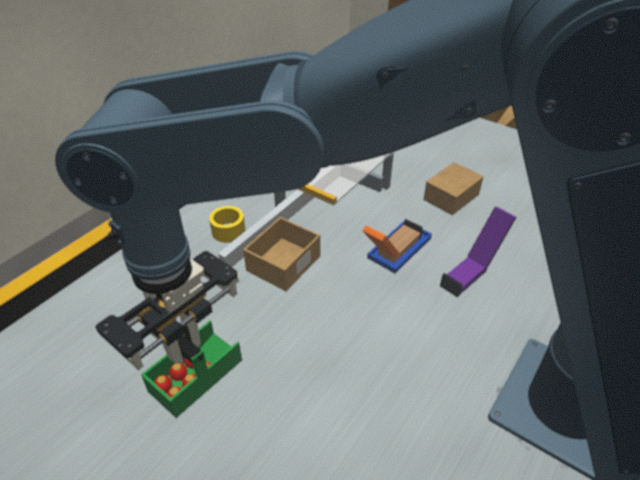

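The scoop is in hand and level with its knobs, and the 2.5 N reading matches its weight. Next comes the carry, then tipping with the lip held over the carton's rear part.

Run:
```python
from pour import *
from bench import robot
import cv2
cx,ly=617.5,56
p,o=pour_pose(0,cx,ly,112); robot.move_linear(p,o,speed=180)
cv2.imwrite("pics/top3a.png",robot.get_image("top")["img"])
for th in(-12,-22,-30,-38,-46,-52):
    p,o=pour_pose(th,cx,ly,max(80,112-abs(th)))
    robot.move_linear(p,o,speed=35 if th<-12 else 60)
robot.sleep(0.6)
print(robot.current_t(),robot.current_contact_force())
for n in("side","top","wrist"): cv2.imwrite(f"pics/{n}3.png",robot.get_image(n)["img"])
```

```text
11.9083 [-0.04907717 -0.18186836 -1.09098049]
```

View pics/side3.png

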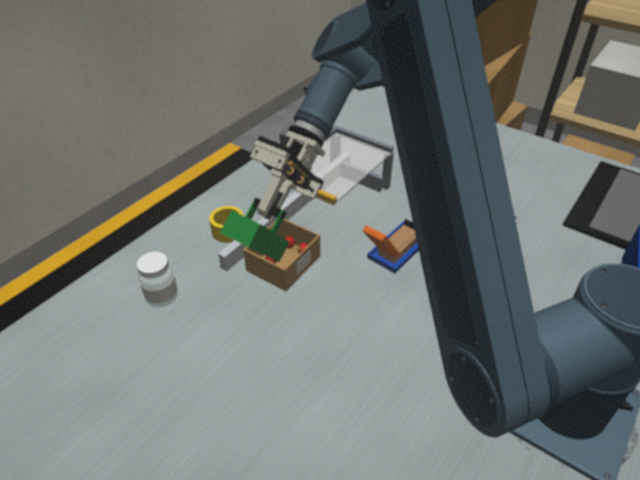

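View pics/top3.png

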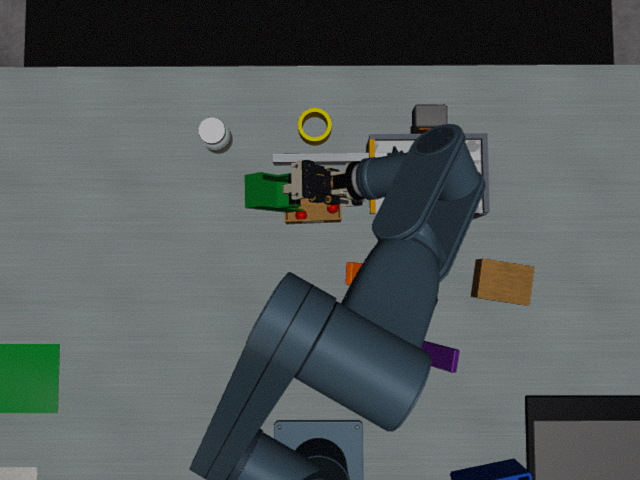

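The load fell to the empty scoop's weight, and knobs show in the carton at (302,215) and (333,209). I'll bring the scoop back level and look from above before setting it down.

Run:
```python
from pour import *
from bench import robot
import cv2
cx,ly=617.5,56
p,o=pour_pose(-20,cx,ly+15,125); robot.move_linear(p,o,speed=100)
p,o=scoop_tool((*SC,195),SCY,0,1); robot.move_linear(p,o,speed=220)
print(robot.current_t(),robot.current_contact_force())
for n in("side","top","wrist"): cv2.imwrite(f"pics/{n}4.png",robot.get_image(n)["img"])
from crop import crop
crop("pics/top4.png","pics/c4.png",110,150,370,290,3)
```

```text
14.3083 [ 0.60346343  1.03287087 -1.7756995 ]
```

View pics/c4.png

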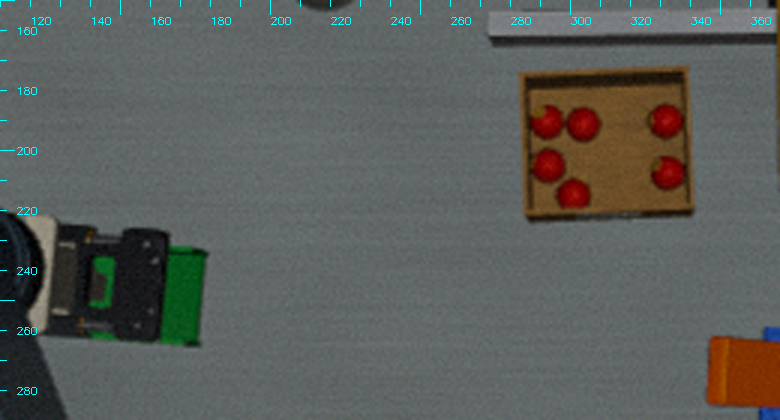

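View pics/side4.png

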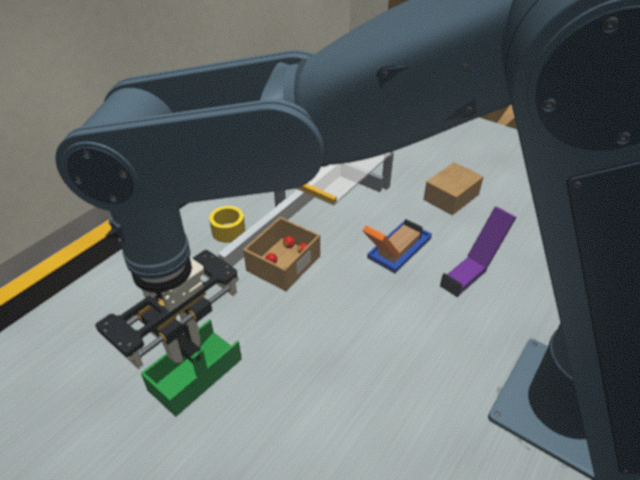

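View pics/wrist4.png

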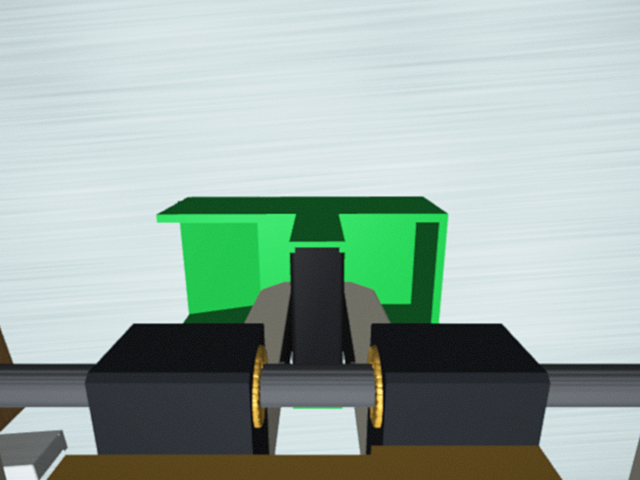

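All six knobs are in the carton and the scoop is empty and not slipped. I'll set it down, release it and go to the stick.

Run:
```python
from plan import *
from bench import robot
import cv2
p,o=scoop_tool((*SC,85),SCY,0,1)
robot.move_linear([p[0],p[1],80],speed=180)
print(robot.move_linear([p[0],p[1],66.6],speed=30,f_stop=6),robot.current_tcp_pos(),robot.current_contact_force())
robot.move_gripper(1.0)
robot.move_linear([p[0],p[1],180],speed=220)
cv2.imwrite("pics/wrist5.png",robot.get_image("wrist")["img"])
O=(434.6,-182.4,5);Y=-93.7
robot.move_ptp(*stick_tool(O,Y,-1,110))
p,o=stick_tool(O,Y,-1)
print(robot.move_linear(stick_tool(O,Y,-1,40)[0],speed=150,f_stop=12))
print(robot.current_t(),robot.current_contact_force())
for n in("side","top","wrist"): cv2.imwrite(f"pics/{n}6.png",robot.get_image(n)["img"])
```

```text
False [501.63037207 382.5865112   66.50844479] [ 0.19247341  0.54278053 -0.49318364]
False
19.8333 [-0.36871779 -0.57447069  0.9822311 ]
```

View pics/side6.png

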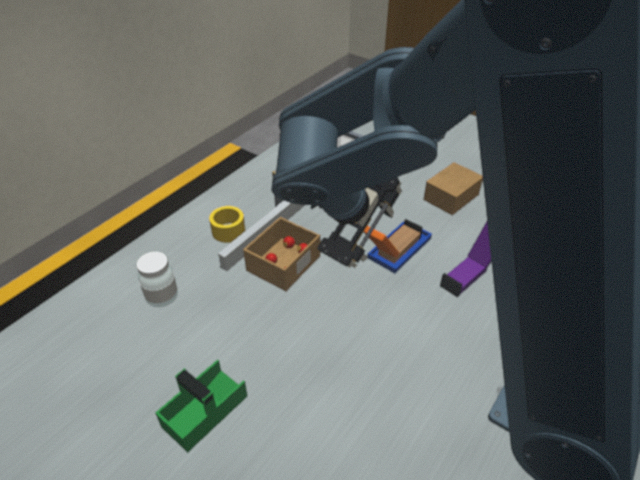

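View pics/wrist6.png

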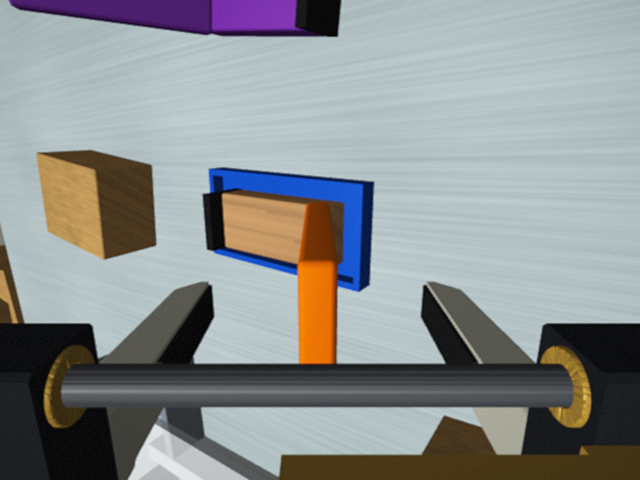

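View pics/wrist5.png

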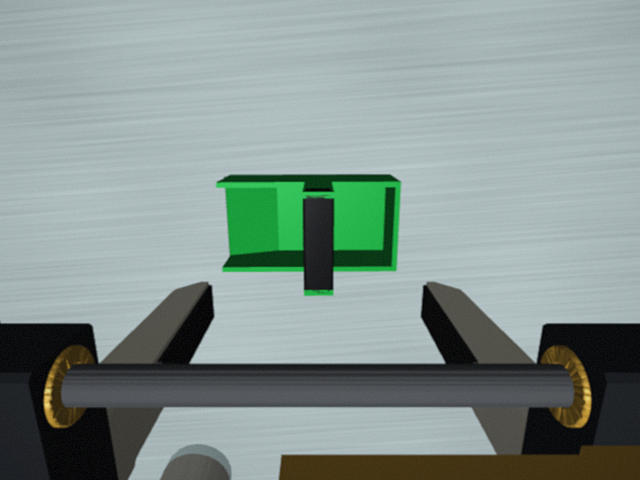

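The scoop stands upright and empty. The orange handle sits at columns 298–337, centred between the fingers, so I'll grip the stick and lift it.

Run:
```python
from plan import *
from bench import robot
import cv2,json
O=(434.6,-182.4,5);Y=-93.7
p,o=stick_tool(O,Y,-1)
print(robot.move_linear(p,speed=80,f_stop=12))
robot.move_gripper(0.0)
g=robot.current_tcp_pos(); e=robot.current_eef_rot(); json.dump([list(g),list(e)],open("grip.json","w"))
print("w",robot.current_gripper_width()*93,g,e,o,robot.current_contact_force())
robot.move_linear(g+[0,0,95],speed=150)
print(robot.current_t(),robot.current_contact_force())
for n in("side","top","wrist"): cv2.imwrite(f"pics/{n}7.png",robot.get_image(n)["img"])
from crop import crop
crop("pics/side7.png","pics/s7.png",320,160,450,280,5)
crop("pics/top7.png","pics/t7.png",330,240,450,310,6)
```

```text
False
w 15.97012942545637 [439.9360575  -99.64567274  79.00293491] [-2.53078895e+00 -2.60064658e-05  3.07701445e+00] [-2.53072742  0.          3.07701547] [-0.31659345 -0.708886    0.34352187]
22.5917 [ 1.09937771  0.55666397 -2.83755033]
```

View pics/s7.png

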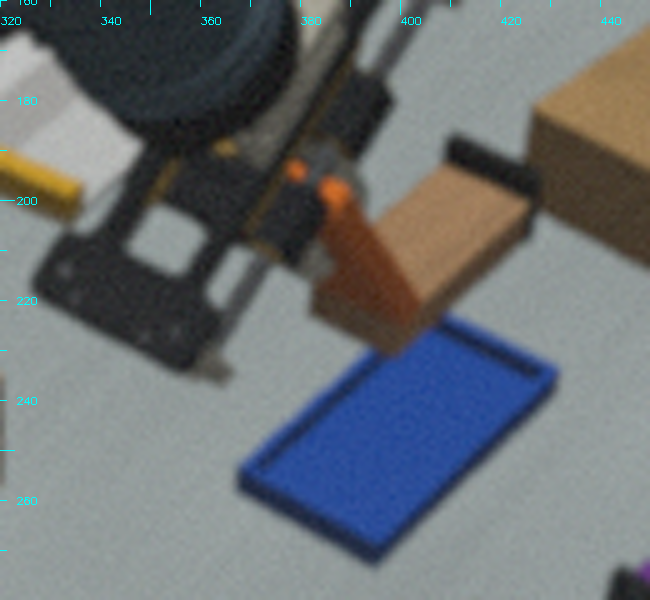

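View pics/wrist7.png

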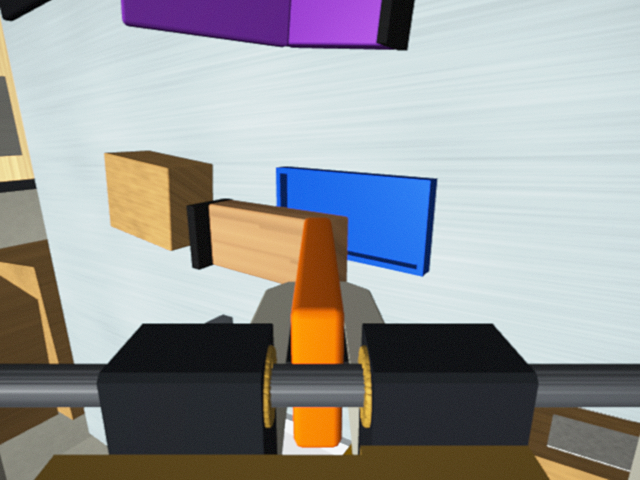

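View pics/top7.png

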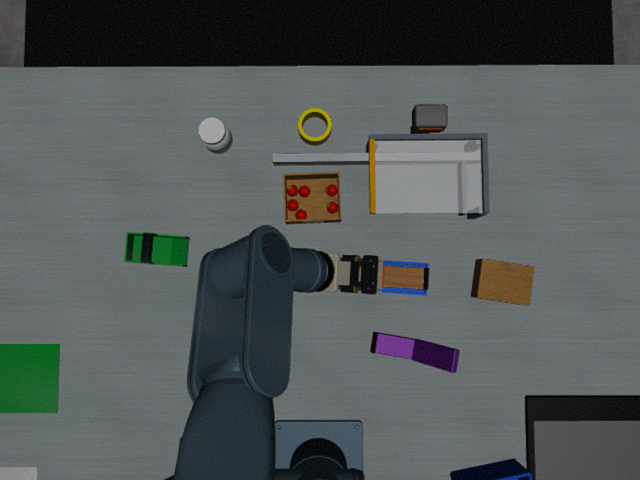

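The stick is held firmly: 16.0 mm grip width and 2.8 N, with the sole level. I can't reach a nose-first press along +x near the base. Instead I'll press the carton sideways with the stick's flank, the side of the handle plate and sole, nose towards −y.

Run:
```python
from plan import *
from bench import robot
import cv2
Y=-89.7
def go(O,**k):
    p,o=stick_tool(O,Y,-1); r=robot.move_linear(p,o,**k); return r
go((515,-45,95),speed=180)
print("down",go((515,-45,3),speed=100,f_stop=10),robot.current_contact_force())
for n in("side","top"): cv2.imwrite(f"pics/{n}8.png",robot.get_image(n)["img"])
f0=robot.current_contact_force()
print("press",go((578,-45,3),speed=25,f_stop=6))
print(robot.current_t(),stick_from_tool(robot.current_tcp_pos(),robot.current_eef_rot(),-1)[0],f0,robot.current_contact_force())
for n in("side","top","wrist"): cv2.imwrite(f"pics/{n}9.png",robot.get_image(n)["img"])
from crop import crop
crop("pics/top9.png","pics/t9.png",260,130,400,250,5)
crop("pics/side8.png","pics/s8.png",210,140,370,300,4)
crop("pics/side9.png","pics/s9.png",210,140,370,300,4)
```

```text
down False [-0.42676303 -0.20293995 -1.34884268]
press True
26.8083 [567.46625985 -44.84825006   2.07267654] [-0.04026382  0.13189414 -2.24194093] [ 0.7272538   0.56034448 -1.63938587]
```

View pics/t9.png

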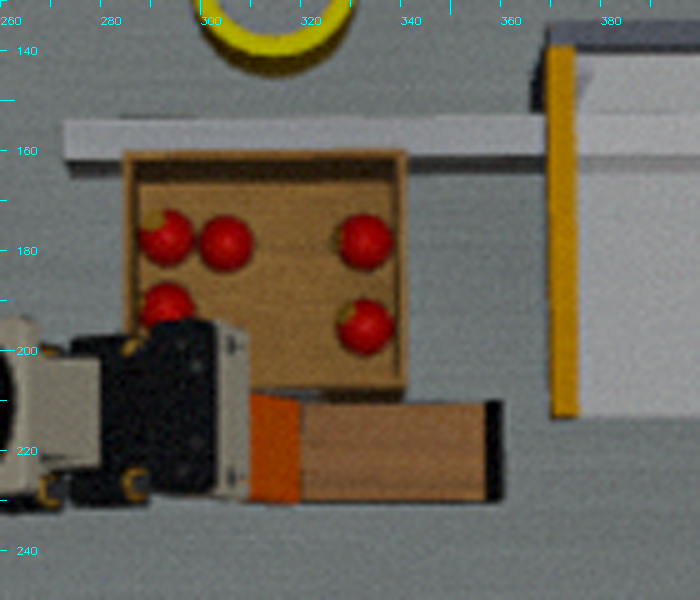

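View pics/s9.png

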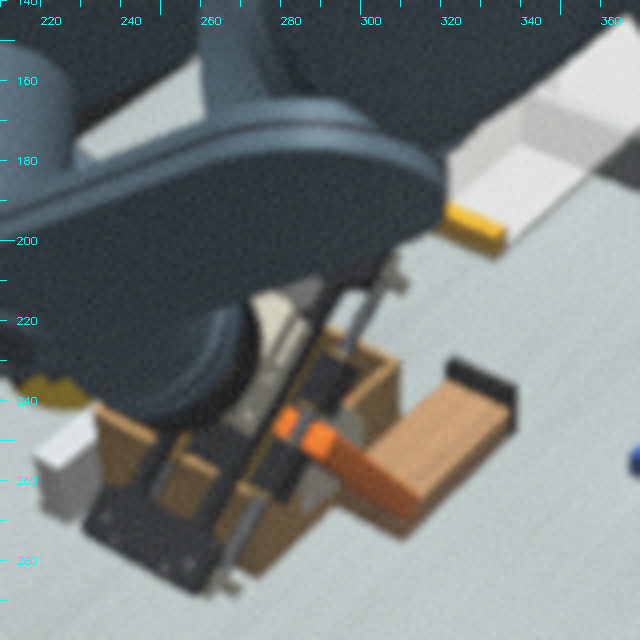

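View pics/s8.png

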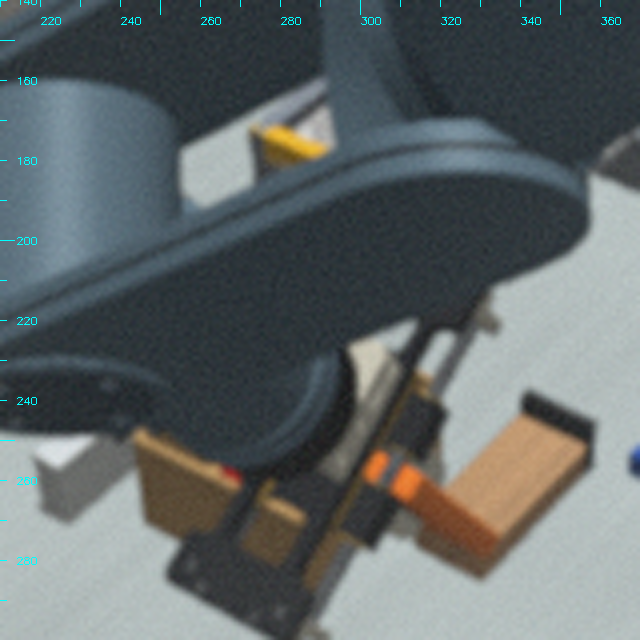

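Run:
```python
from fit import *
t=D["top"]
for u,v in((284.6,160.2),(341.2,160.2),(341.2,208.2)): print(np.round(ray(t,u,v,65),1))
from crop import crop
crop("pics/top9.png","pics/t9b.png",275,150,350,175,10)
```

```text
[704.4  76.4  65. ]
[703.9 -53.5  65. ]
[593.2 -52.9  65. ]
```

View pics/t9b.png

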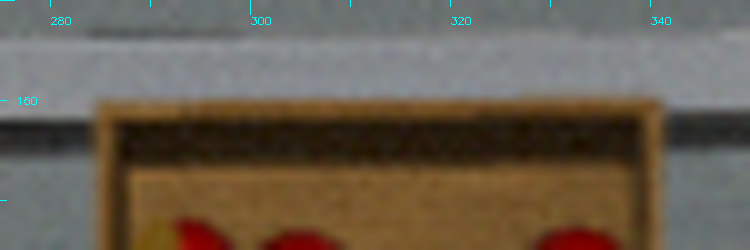

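The carton's rim runs parallel along the fence at row 160 from columns 285 to 341, so it lies flat. Now I'll move the stick behind it.

Run:
```python
from plan import *
from bench import robot
import cv2
Y=-89.7
def go(O,**k):
    p,o=stick_tool(O,Y,-1); r=robot.move_linear(p,o,**k); return r
go((545,-45,3),speed=100)
go((545,-30,100),speed=200)
go((647,155,100),speed=220)
print("down",go((647,155,3),speed=120,f_stop=10),robot.current_contact_force(),robot.current_t())
for n in("side","top"): cv2.imwrite(f"pics/{n}10.png",robot.get_image(n)["img"])
from crop import crop
crop("pics/top10.png","pics/t10.png",210,130,370,230,5)
crop("pics/side10.png","pics/s10.png",140,180,340,330,4)
```

```text
down False [ 0.09145574  0.31951578 -1.39685545] 30.1333
```

View pics/t10.png

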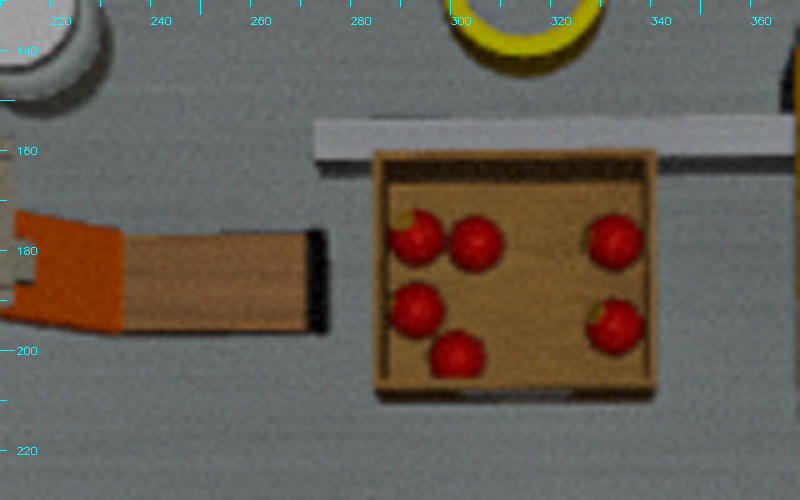

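View pics/s10.png

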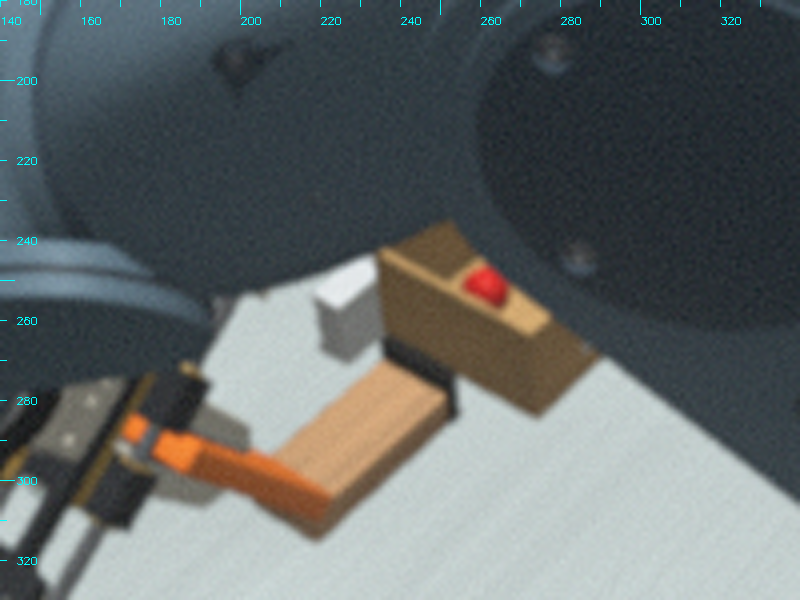

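The stick is straight behind the carton, nose at columns 270–275 and clear of the carton's rear at 285. Next I'll feed it in two stages.

Run:
```python
from plan import *
from bench import robot
import cv2
Y=-89.7
def go(O,**k):
    p,o=stick_tool(O,Y,-1); r=robot.move_linear(p,o,**k); return r
def st(): return np.round(stick_from_tool(robot.current_tcp_pos(),robot.current_eef_rot(),-1)[0],1),np.round(robot.current_contact_force(),2),robot.current_t()
print(go((648,60,3),speed=60,f_stop=12),st())
cv2.imwrite("pics/top11.png",robot.get_image("top")["img"])
print(go((650,-125,3),speed=60,f_stop=12),st())
for n in("side","top"): cv2.imwrite(f"pics/{n}12.png",robot.get_image(n)["img"])
from crop import crop
crop("pics/top11.png","pics/t11.png",250,130,410,230,5)
crop("pics/top12.png","pics/t12.png",350,120,510,220,5)
```

```text
False (array([648.3,  60. ,   3.2]), array([-0.66,  0.08, -2.13]), 31.9667)
False (array([ 650.3, -125. ,    3.1]), array([-1.45,  1.58, -3.09]), 35.25)
```

View pics/t11.png

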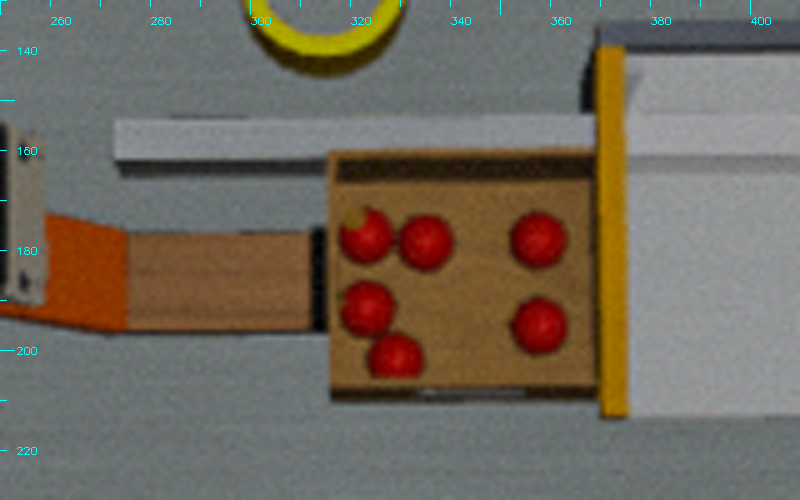

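View pics/t12.png

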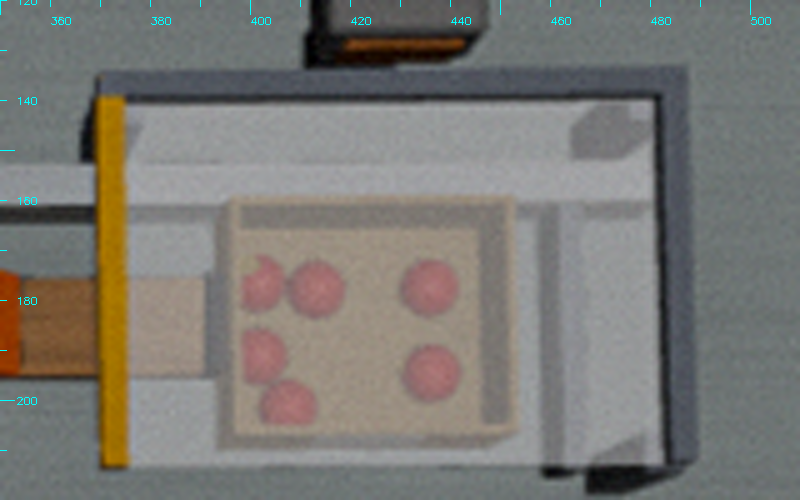

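View pics/side12.png

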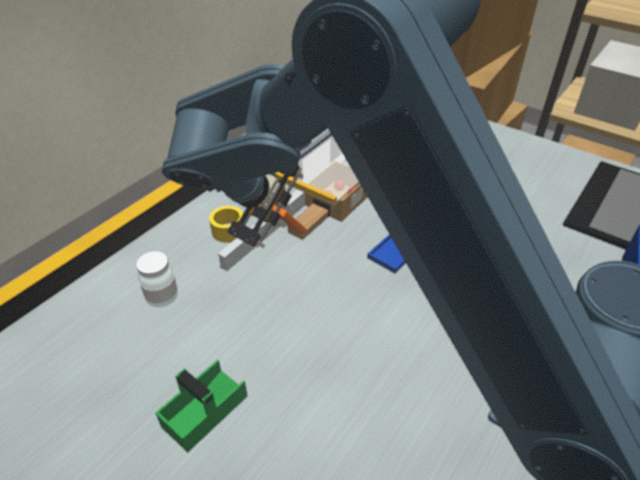

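The carton is sliding true along the fence under the hood, with its fence edge at row 159–160 over columns 396–450. Now the last stretch to the stop, slowly.

Run:
```python
from plan import *
from bench import robot
import cv2
Y=-89.7
def go(O,**k):
    p,o=stick_tool(O,Y,-1); r=robot.move_linear(p,o,**k); return r
def st(): return np.round(stick_from_tool(robot.current_tcp_pos(),robot.current_eef_rot(),-1)[0],1),np.round(robot.current_contact_force(),2),robot.current_t()
print(go((651,-165,3),speed=20,f_stop=7),st())
for n in("side","top"): cv2.imwrite(f"pics/{n}13.png",robot.get_image(n)["img"])
from crop import crop
crop("pics/top13.png","pics/t13.png",350,120,510,220,5)
```

```text
True (array([ 650. , -149.3,    2.3]), array([ 0.38, -0.1 , -1.02]), 36.5667)
```

View pics/t13.png

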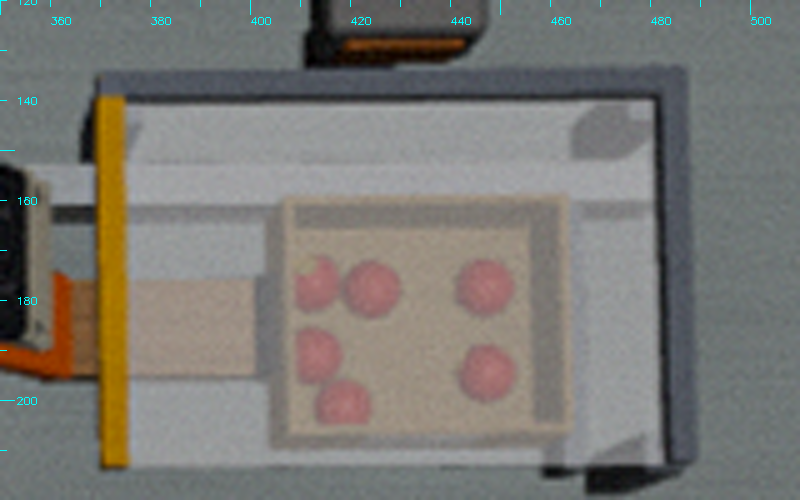

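Run:
```python
from plan import *
from bench import robot
import cv2
Y=-89.7
def go(O,**k):
    p,o=stick_tool(O,Y,-1); r=robot.move_linear(p,o,**k); return r
def st(): return np.round(stick_from_tool(robot.current_tcp_pos(),robot.current_eef_rot(),-1)[0],1),np.round(robot.current_contact_force(),2),robot.current_t()
print(go((650.3,-158,3),speed=12,f_stop=9),st())
d=robot.get_image("top");cv2.imwrite("pics/top14.png",d["img"])
from crop import crop
crop("pics/top14.png","pics/t14.png",395,150,475,220,9)
for u,v in((406.5,159.5),(463.5,159.3),(464.3,207.5),(408,208)): print(np.round(ray(d,u,v,65),1))
```

```text
True (array([ 6.488e+02, -1.492e+02,  4.000e-01]), array([ 0.12, -0.62, -2.  ]), 37.05)
[ 704.9 -203.2   65. ]
[ 704.9 -333.6   65. ]
[ 593.8 -333.2   65. ]
[ 593.1 -205.1   65. ]
```

View pics/t14.png

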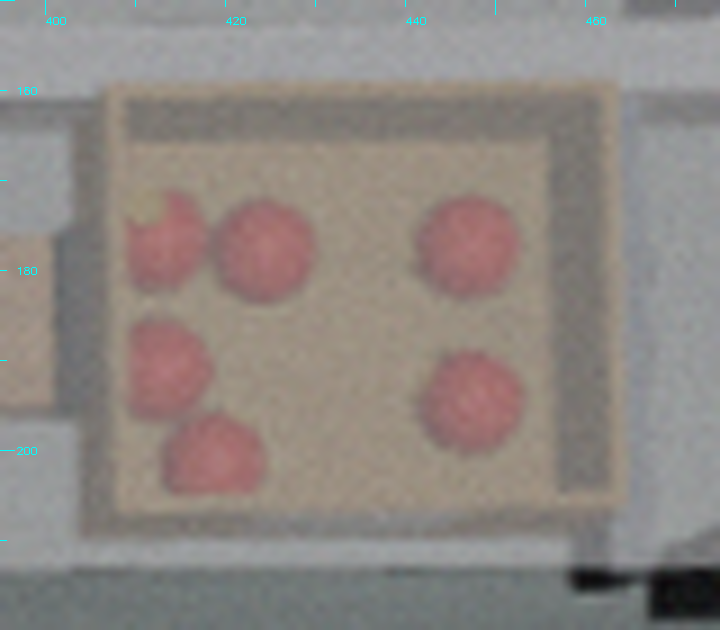

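Both presses stopped at the same place, origin y = −149.2. The carton's fence edge reads x ≈ 705 at both ends, and its front edge is at y ≈ −333.5, against the stop's −334. Now I'll draw the stick back and carry it to the dock, keeping clear of the hood.

Run:
```python
from plan import *
from bench import robot
import cv2,json
Y=-89.7
def go(O,Y=Y,**k):
    p,o=stick_tool(O,Y,-1); r=robot.move_linear(p,o,**k); return r
go((650,-130,3),speed=50)
go((650,10,3),speed=150)
go((648,15,100),speed=200)
go((440,0,100),speed=220)
g,e=json.load(open("grip.json")); g=np.array(g)
robot.move_linear(g+[0,0,60],e,speed=180)
print(robot.current_t(),robot.current_contact_force())
for n in("side","top","wrist"): cv2.imwrite(f"pics/{n}15.png",robot.get_image(n)["img"])
from crop import crop
crop("pics/side15.png","pics/s15.png",320,160,450,280,5)
crop("pics/top15.png","pics/t15.png",270,120,500,300,3)
```

```text
41.6417 [ 0.51302857 -0.49400607 -0.75567402]
```

View pics/s15.png

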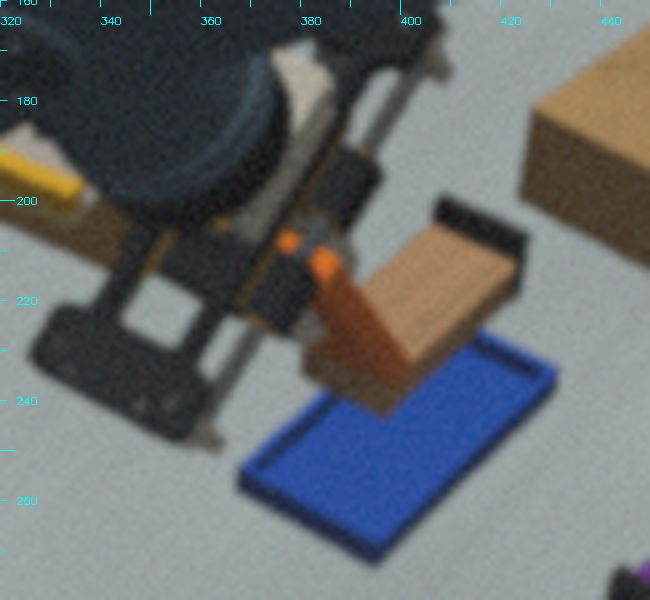

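View pics/wrist15.png

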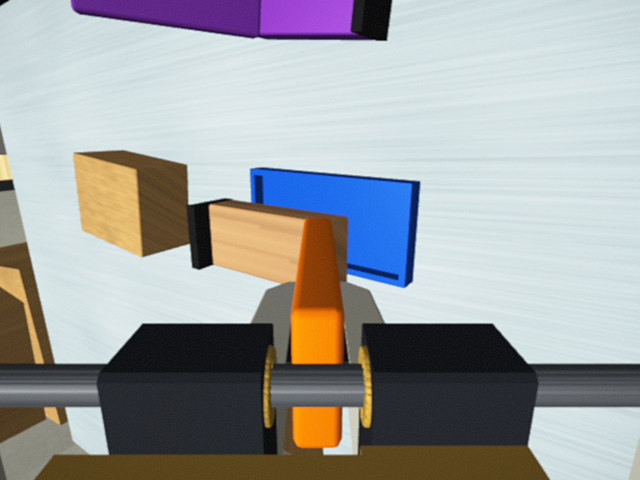

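View pics/t15.png

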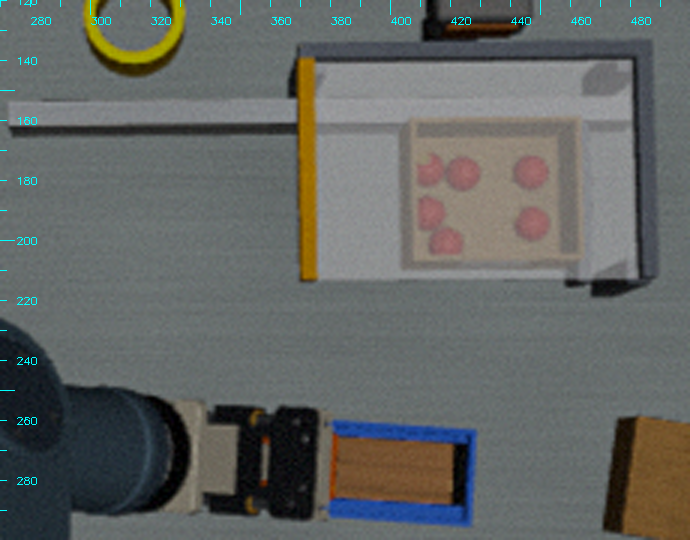

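The stick hasn't shifted in the grip (same wrist view as after pick-up), and the carton is unchanged at home. Next I'll lower it into the dock, release and withdraw.

Run:
```python
from plan import *
from bench import robot
import cv2,json
g,e=json.load(open("grip.json")); g=np.array(g)
robot.move_linear(g+[0,0,15],e,speed=100)
print(robot.move_linear(g+[0,0,-0.3],e,speed=20,f_stop=6),robot.current_tcp_pos()-g,robot.current_contact_force())
robot.move_gripper(1.0)
z=Rn.from_euler("xyz",e).as_matrix()[:,2]
robot.move_linear(g-110*z,speed=150)
robot.move_linear(g-110*z+[-60,60,90],speed=200)
print(robot.current_t())
robot.move_ptp((330,250,320),scoop_tool((330,250,320),85,0,1)[1])
for n in("side","top"): cv2.imwrite(f"pics/{n}16.png",robot.get_image(n)["img"])
print(robot.current_t())
```

```text
True [-0.2430391   0.030311   -0.06335548] [0.17779666 0.01832387 5.42129493]
46.05
47.075
```

View pics/side16.png

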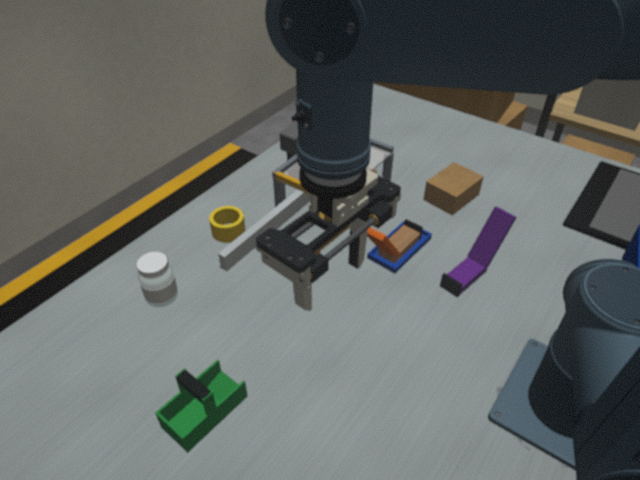

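View pics/top16.png

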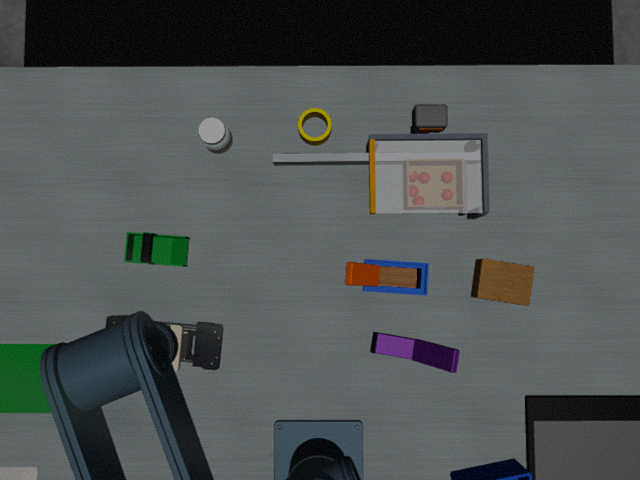

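Run:
```python
from crop import crop
import cv2,numpy as np
crop("pics/top16.png","pics/t16.png",340,130,500,300,4)
a=cv2.imread("pics/top0.png").astype(int);b=cv2.imread("pics/top16.png").astype(int)
for n,(x0,y0,x1,y1) in dict(stick=(340,250,435,300),tape=(290,100,340,145),jar=(190,110,235,160),box=(465,250,540,310),scoop=(115,225,195,270)).items():
    d=np.abs(a-b).max(2)[y0:y1,x0:x1]; print(n,(d>60).sum())
```

```text
stick 0
tape 0
jar 0
box 0
scoop 435
```

View pics/t16.png

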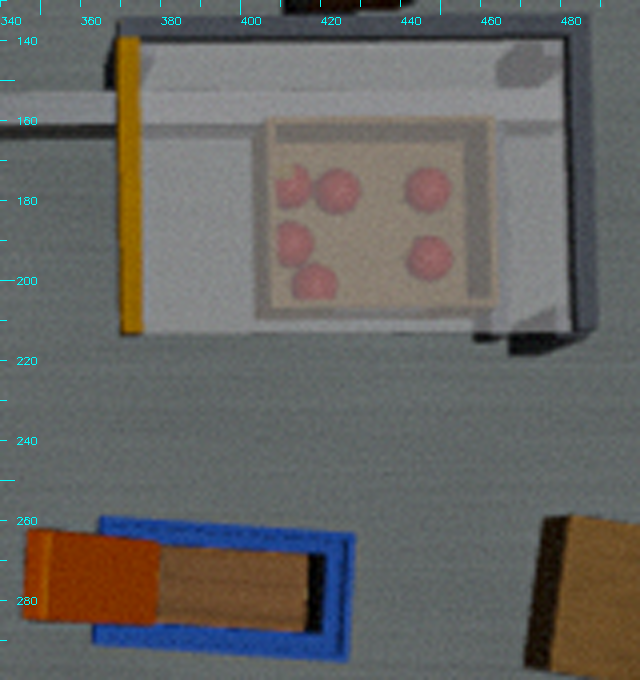

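The stick stands in its dock as at the start, the bystanders haven't moved, and the carton sits against fence and stop with six knobs. Handing in.

Run:
```python
from bench import robot
robot.hand_in(); print(robot.current_t())
```

```text
the job is handed in; nothing more can be done
the job is handed in; nothing more can be done
```

The job is done and handed in at about 47 s of the 72 s allowed. All six knobs are in the carton, and the scoop stands upright and empty where it was picked up. The carton is home, and the stick is back in its dock and released.

- **Sideways press:** I pressed the carton with the side of the stick's handle plate rather than the nose. The arm could not reach a nose-first press that close to its base. The rim then ran parallel to the fence.
- **Feed:** I pushed with the rubber nose to the stop, and two presses of 7 and 9 N ended at the same place. In the top camera the carton's front edge is at y ≈ −333.5 mm against the stop's −334. Its fence side reads x ≈ 705 mm at both ends against about 706 for the fence, which is within the 2 mm calibration.
- **Last picture against the first:** there was no visible change at the stick and dock, tape roll, jar or box. The only change at the scoop was the missing knobs.
- **Disagreement:** the top and side cameras differed by about 3–4 mm in x. I averaged them for the two grasps and let contact set the rest.

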